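Zero the grinder and set it six clicks open

TASK

Set the grinder on the counter for espresso: turn the winged dial on its top clockwise (seen from above) until you feel it come up against its stop, without forcing it, then turn it back counter-clockwise by exactly six clicks. Then slide the locking catch behind the dial fully home towards the dial, let go, and leave everything else standing where it is.

Things in the scene. Friction and masses are not known exactly. Their poses are not given: they have to be found in the camera images.
- dial_grip (a point): Centre of the dial's grip wing, on the dial's vertical axis; z up, yaw turns with the dial. Black dial: a disc 58 mm across, 12 mm thick, with an upright wing 52 mm long (own x), 14 mm wide (own y), 36 mm tall, to be pinched from above. Wing top 12 mm above this point, disc top 24 mm below it, the grinder's flat deck 42 mm below it. Nothing outside shows where its stop is.
- dial_foot (a point): Point of the deck under the dial, on its axis (x to the catch; does not turn). The dial's feel: clicks of 15 degrees (0.262 rad), each about 0.2 N m to pass; it drops into each and rests there by itself. The stop, 4 to 9 clicks clockwise of the start, is firm and is itself a click rest; there the torque no longer drops away but climbs. 12 clicks of room counter-clockwise from the stop to a second one.
- burr (a joint): Gap between the grinding burrs inside, in m: 0 with the dial at its stop, 0.00002 (0.02 mm) more per click counter-clockwise. Out of sight, and far finer than any reading of it.
- wing (a joint): Twist of the wing against the dial's disc, through its slightly springy shaft, in rad, counter-clockwise from above positive: 0 when let go, 0.125 for each N m of torque on the wing (8 N m/rad). At the stop the disc stands still and only the wing twists on. More than 1.2 N m (0.15 rad) is forcing it.
- catch_tab (a point): Middle of the top edge of the catch's black tab, upright on the deck behind the dial: 10 mm thick along the slide, 36 mm wide across, top 26 mm above the deck, on rails 4 mm high. Its x axis points away from the dial; it slides 18 mm along its own -x, towards the dial, from a start 117 mm from the dial's axis. The deck is 240 mm above the counter and goes on 48 mm behind this point.
- catch (a joint): Travel of the locking catch in m: 0 open, 0.018 fully home against its end; it stays where it is left and takes about 3 N to slide.
- thumbscrew: Loose knurled thumbscrew, 18 mm across, 20 mm tall, standing on the deck's rear corner: leave alone. Origin under it.
- dosing_cup: Loose steel cup, 58 mm across, 50 mm tall, on the counter beside the grinder: leave alone. Origin under it.
- hopper: Loose clear bean hopper, 120 mm across, 130 mm tall, on the counter: leave alone. Origin under it.
- tamper: Loose steel tamper, 58 mm across, 99 mm tall: leave alone. Origin under it.
- portafilter: Loose portafilter, basket 68 mm across with a black handle, lying on the counter: leave alone. Origin under the basket.

How it is judged:
On the way, in this order (a step that is already met when the one before it is completed fails the run):
1. the dial is at its stop (value of joint burr below 4e-06 m), for 0.1 s.
2. the dial is set six clicks back from the stop (value of joint burr between 0.000112 and 0.000128 m), for 0.3 s.
3. the catch is slid home (value of joint catch above 0.0155 m), for 0.1 s.
At the end, for the whole second after the job is handed in: The dial rests six clicks back from its stop (burr gap 0.12 mm, within 0.008 mm, that is less than half a click), and the catch is home to within 2.5 mm (all of step 2 and value of joint catch above 0.0155 m); the robot touches nothing.
It fails at once if the dial is forced: over 1.2 N m on its wing, either way (value of joint wing below -0.15 rad or value of joint wing above 0.15 rad).
It fails at once if a bystander is pushed away by more than 20 mm (distance of any of thumbscrew, dosing_cup, hopper, tamper, portafilter from where it was at the start of the episode above 0.02 m).
It also fails if it takes over 72 s, if anything falls off the work surface, if the arm or the gripper's body presses on something with over 40 N, if the wrist force passes 120 N, or if a joint passes its speed limit or range.

ROBOT

A 6-joint arm with a two-finger parallel gripper is mounted at the origin on the work surface. World frame = base frame: x ahead of the robot, y to its left, z up, the work surface at z = 0. Lengths are in m, angles in rad, forces in N, time in s.
With the tool pointing down it reaches from about 0.4 to 0.825 m from the base axis. Payload 7 kg.
Tool frame: the origin (TCP) lies at the centre of the arm's flange, where the gripper is bolted on; the fingertips stand 178 mm ahead of it and the grasp point (between the pads) lies arm.tcp_to_grasp ahead of it (arm.tcp_to_grasp is the distance from the TCP to the grasp point, in m); z points along the fingers, y is the direction in which the jaws open and shut (so a half turn about z gives the same grasp; the last joint's range is limited). The gripper opens to 88 mm and grips with 3 to 60 N. Pads are 19 mm wide; open, the fingers measure 130 mm over their backs; the gripper's body (78 mm by 193 mm) begins 47 mm behind the grasp point.
Start: joints at [-1.013, 0.359, 0.012, 0, -1.224, -0.288], TCP at [0.18, -0.651, 0.405] pointing down, gripper open.
Joint ranges: [-3.07, 3.07], [-1.43, 2.12], [-1.02, 1.25], [-3.03, 1.67], [-3.05, -0], [-3.03, 3.03]. Speed limits (rad/s): [2.39, 2.39, 3.01, 3.14, 3.14, 3.14].

INTERFACE

Orientations are given as [roll, pitch, yaw] about the fixed x, y, z axes, in that order (R = Rz(yaw) Ry(pitch) Rx(roll)).
In Python, from station import arm gives the robot as it stands.
- The arm moves only by the tool move_arm, never from a script. Its argument "deltas" is a list of rows, each a list of 6 numbers: the shift along the world's x, y, z in mm, then the turn, a rotation vector about the world's x, y, z in degrees. In form: [[tx, ty, tz, ax, ay, az], ...]. A call has exactly 5 rows; each row shifts and turns the commanded pose from where the row before left it; what a row does not reach is not made up. A row lasts 1/12 s, in which the tool goes at most 41.7 mm and 7.16 degrees, less where a joint would pass 70% of its speed; a pose out of reach is approached as far as the arm can. A call with a gripper value outside its range is refused whole. "claw" is the closure in counts, from 0 (fully open) to 255 (shut), set as the call begins (left out, the last holds). The fingers move at their own pace and stop on an object; "squeeze" is the grip in N (left out, the last holds). Time passes only in rows, so rows that do not move let the fingers close, or fill a call up. It gives the time, the measured TCP pose, the force and the opening at its end, in the units of the state.
- arm.get_state(): the state, without advancing time (a new reading comes with each control period).
- arm.grab_frame(name): name is "side" or "top"; returns the picture (480x640x3 uint8, red, green, blue); there is no depth.
- arm.calibration(name): a dict with "intrinsics" (3x3 intrinsics, pixels), "k1" (the pictures are not rectified: a ray, as slopes to the right and down, at radius r is drawn at 1 + k1 r^2 times it, then the intrinsics apply), "T" (4x4, takes a point from camera to world coordinates). Camera axes: x right, y up, looking along -z (the intrinsics and any distortion apply to the point x, -y, -z); pixel columns grow to the right and rows downward; lengths in m; the calibration is good to about 2 mm. A picture is of the moment at which its call begins. calibration takes no time and is no camera call.
- arm.job_done(): hands the job in, once; it reports no verdict.
Trained networks look in the newest picture that a camera, given by its name, has taken for a name from the list of things; names that differ only in an ending like _2 or _b are one class to them, and where a whole thing is asked for, a point or a joint stands for the part that bears it (a point fixed in the world has none). Each returns a list of dicts, best first, with "score" (0 to 1); they miss things now and then, are a little off and sometimes report something else, mostly with a low value. They report only what shows in the picture. A call takes as long as a camera call.
- arm.spot_in(thing, camera): "xy" ([column, row] in pixels, amid what is visible of it).
- arm.masks_of(thing, camera): "pixels" (480x640 bool, what is visible of it) and "xy" ([column, row] in pixels, amid what is visible of it).
- arm.spot_point(thing, camera): "xy" ([column, row] in pixels: a listed point, or the origin of a listed thing).
The state is a dict: "t": time; "q": joint angles; "qd": joint speeds; "joint_efforts": joint torques, N m; "eef_pos": TCP position; "ee_rot": TCP orientation; "force": force on the tool from outside, world axes, zero at the start; "moment": the same for the moment, N m; "width": finger opening in m.
Only numpy, scipy, OpenCV 4.12 (cv2) and the standard library are available. Lean on these libraries where they do the work, as an engineer would, in place of code of your own. Each camera call takes 0.05 s, during which the arm holds its last target. There are 200 camera calls.

## Working session

There is one attempt and no reset: what is moved stays moved. The work goes in short steps, Python scripts to look and compute and a tool call to move; the robot and the scene stay as the last step left them, time stands still between calls to the robot, and variables do not carry over. Pictures are saved under pics/ and viewed, about 8 in all and at most 12, crops included, and the job is handed in when it is done.

Besides the shell and the picture viewer there is one more tool, called after "Call:" as name(argument=value, ...), one argument or row to a line, values as JSON. move_arm: Moves the arm, as the interface text tells. Its arguments: {"type":"object","properties":{"deltas":{"type":"array","items":{"type":"array","items":{"type":"number"}}},"claw":{"type":"number"},"squeeze":{"type":"number"}},"required":["deltas"]}

```bash
mkdir -p pics; ls
cat > h.py <<'E'
import numpy as np, cv2
from station import arm
def ray(cam,px):
    c=arm.calibration(cam);K=np.array(c["intrinsics"]);T=np.array(c["T"])
    d=(np.array(px,float)-K[:2,2])/[K[0,0],K[1,1]]
    s=d.copy()
    for _ in range(30): s=d/(1+c["k1"]*(s@s))
    v=T[:3,:3]@np.array([s[0],-s[1],-1.]);return T[:3,3],v
def at_z(cam,px,z):
    o,v=ray(cam,px);return o+v*(z-o[2])/v[2]
def tri(p1,p2):
    (o1,v1),(o2,v2)=ray("side",p1),ray("top",p2)
    A=np.array([v1,-v2]).T;t=np.linalg.lstsq(A,o2-o1,rcond=None)[0]
    a,b=o1+v1*t[0],o2+v2*t[1];return (a+b)/2,np.linalg.norm(a-b)
E
python3 - <<'E'
from h import *
s=arm.get_state();print(s);print(arm.tcp_to_grasp)
ims=[]
for c in("side","top"):
    im=arm.grab_frame(c);cv2.imwrite(f"pics/{c}0.png",im[...,::-1])
    print(c,np.round(arm.calibration(c)["T"],3).tolist())
R={}
for n in("dial_grip","dial_foot","catch_tab","thumbscrew","dosing_cup"):
    for c in("side","top"):
        r=arm.spot_point(n,c);R[n,c]=r
        print(n,c,[(np.round(x["xy"],1).tolist(),round(x["score"],2)) for x in r[:2]])
    if R[n,"side"] and R[n,"top"]: print(n,tri(R[n,"side"][0]["xy"],R[n,"top"][0]["xy"]))
E
```

```text
pics
{'t': 0.0, 'q': array([-1.01289029e+00,  3.59409073e-01,  1.10041137e-02, -3.47612413e-04,
       -1.22406718e+00, -2.88098687e-01]), 'qd': array([ 9.35590073e-04,  1.52710885e-03, -1.62333770e-04,  3.43841652e-05,
        1.13113789e-04, -2.13757937e-04]), 'joint_efforts': array([-2.72672478e-04, -5.82712984e+01,  2.93045300e+01,  6.99709922e+00,
        6.59348574e-03, -1.61590774e-04]), 'eef_pos': array([ 0.17985924, -0.65038516,  0.4036847 ]), 'ee_rot': array([ 3.13989306e+00, -1.62890699e-04, -2.87190356e+00]), 'force': array([-0.86379924,  1.15789299, -0.26555938]), 'moment': array([-0.00165652,  0.0161996 ,  0.02554273]), 'width': 0.08771900309915598}
0.1593
side [[-0.965, 0.172, -0.198, 0.253], [-0.263, -0.655, 0.709, 1.01], [-0.008, 0.736, 0.677, 1.15], [0.0, 0.0, 0.0, 1.0]]
top [[-0.072, 0.972, -0.223, 0.199], [-0.997, -0.071, 0.015, 0.0], [-0.001, 0.223, 0.975, 1.682], [0.0, 0.0, 0.0, 1.0]]
dial_grip side [([335.0, 202.3], 0.45)]
dial_grip top [([341.2, 249.0], 0.62)]
dial_grip (array([ 0.49529323, -0.0688827 ,  0.2909739 ]), np.float64(0.00299980003183629))
dial_foot side [([332.8, 215.3], 0.87)]
dial_foot top [([340.7, 250.9], 0.89)]
dial_foot (array([ 0.50063977, -0.06952098,  0.2433249 ]), np.float64(0.0026817092580129244))
catch_tab side [([297.1, 199.1], 0.54)]
catch_tab top [([346.5, 205.8], 0.61), ([180.6, 234.9], 0.29)]
catch_tab (array([ 0.61456496, -0.09391352,  0.26124584]), np.float64(0.008050451348057977))
thumbscrew side [([280.6, 210.3], 0.46)]
thumbscrew top [([324.9, 201.1], 0.61)]
thumbscrew (array([ 0.63972534, -0.03747626,  0.25642142]), np.float64(0.0046516405400240475))
dosing_cup side [([294.6, 298.0], 0.82)]
dosing_cup top [([295.3, 242.8], 0.75)]
dosing_cup (array([0.58417374, 0.05591266, 0.00810321]), np.float64(0.00528426872858806))
```

Run:
```python
import cv2,numpy as np
a=cv2.imread("pics/side0.png")[130:330,200:440];b=cv2.imread("pics/top0.png")[150:300,260:440]
cv2.imwrite("pics/c1.png",cv2.resize(a,(720,600),interpolation=cv2.INTER_CUBIC));cv2.imwrite("pics/c2.png",cv2.resize(b,(720,600),interpolation=cv2.INTER_CUBIC))
```

```text
(no output)
```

View pics/c1.png

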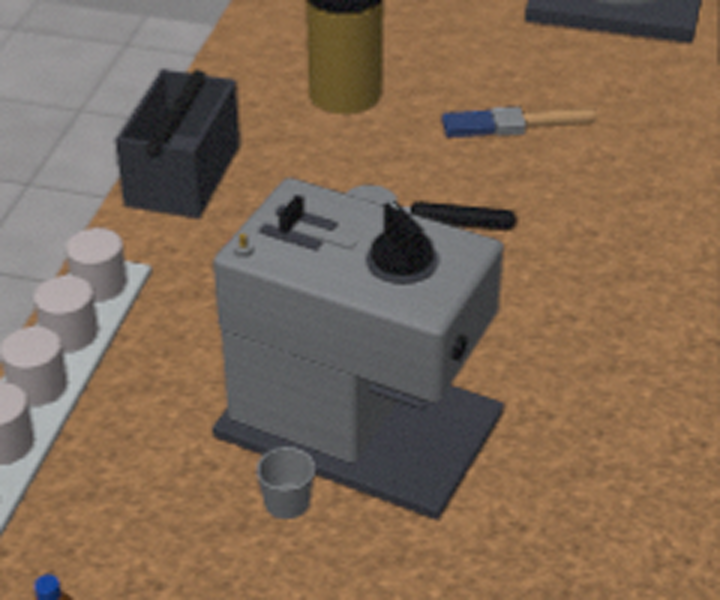

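View pics/c2.png

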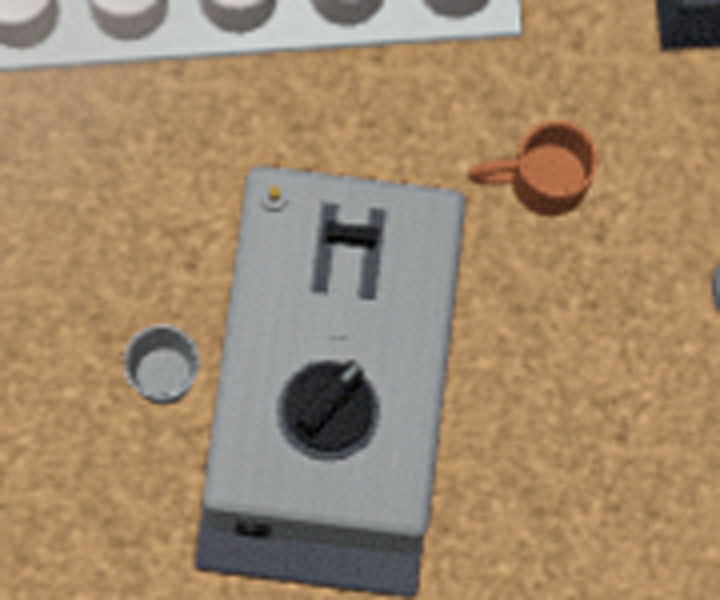

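View pics/top0.png

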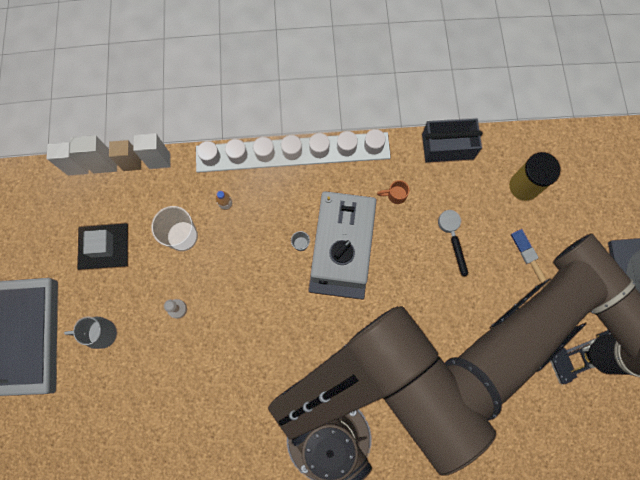

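Run:
```python
from h import *
f=lambda x,y:(260+x/4,150+y/4)
P=lambda x,y,z:np.round(at_z("top",f(x,y),z),4)
print("disc c",P(329,411,.252)); 
a,b=P(354,368,.294),P(307,431,.294);print("wing",a,b,(a+b)/2,np.degrees(np.arctan2(*(a-b)[1::-1])),np.linalg.norm(a-b))
print("tab",P(328,229,.266),P(378,233,.266),P(353,231,.266))
for q in [(250,168),(465,190),(428,535),(205,505)]: print("deck",P(*q,.24))
m=arm.spot_point("dial_foot","top");print(m and at_z("top",m[0]["xy"],.24))
m=arm.spot_point("dial_grip","top");print(m and at_z("top",m[0]["xy"],.282))
m=arm.spot_point("catch_tab","top");print(m and at_z("top",m[0]["xy"],.266))
m=arm.spot_point("thumbscrew","top");print(m and at_z("top",m[0]["xy"],.24))
c=arm.calibration("top")
im=cv2.imread("pics/top0.png")[225:280,315:370];cv2.imwrite("pics/dial.png",cv2.resize(im,(600,600),interpolation=cv2.INTER_CUBIC))
```

```text
disc c [ 0.495  -0.0727  0.252 ]
wing [ 0.513  -0.0887  0.294 ] [ 0.4744 -0.0556  0.294 ] [ 0.4937  -0.07215  0.294  ] -40.613516440790306 0.05084850046953206
tab [ 0.6142 -0.0812  0.266 ] [ 0.6091 -0.1138  0.266 ] [ 0.6117 -0.0975  0.266 ]
deck [ 0.6684 -0.0336  0.24  ]
deck [ 0.6425 -0.177   0.24  ]
deck [ 0.4106 -0.131   0.24  ]
deck [0.4409 0.0124 0.24  ]
[ 0.50270703 -0.06962444  0.24      ]
[ 0.49874254 -0.06926226  0.282     ]
[ 0.61734301 -0.09332135  0.266     ]
[ 0.64234834 -0.03814419  0.24      ]
```

View pics/dial.png

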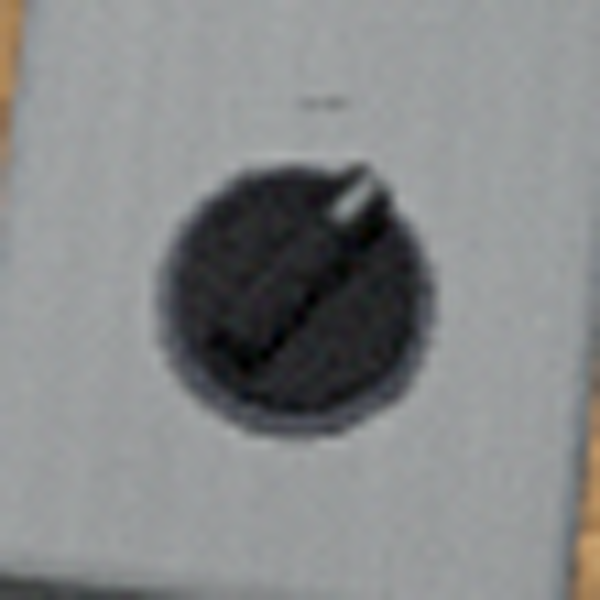

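Call:
move_arm(
  deltas=[
    [0,0,20,0,0,0],
    [0,0,20,0,0,0],
    [0,0,20,0,0,0],
    [0,0,20,0,0,0],
    [0,0,20,0,0,0],
  ],
  claw=120,
)

```text
t: 1.22
eef_pos: [0.1798, -0.6504, 0.5057]
ee_rot: [-3.141, 0.0, -2.872]
force: [0.4, -0.7, 0.1]
width: 0.0595
```

Call:
move_arm(
  deltas=[
    [15.8,29,0,0,0,6.2],
    [15.8,29,0,0,0,6.2],
    [15.8,29,0,0,0,6.2],
    [15.8,29,0,0,0,6.2],
    [15.8,29,0,0,0,6.2],
  ],
)

```text
t: 1.63
eef_pos: [0.2592, -0.5042, 0.5047]
ee_rot: [-3.141, 0.0, -2.326]
force: [0.9, 0.4, 1.0]
width: 0.0463
```

Call:
move_arm(
  deltas=[
    [15.8,29,0,0,0,6.2],
    [15.8,29,0,0,0,6.2],
    [15.8,29,0,0,0,6.2],
    [15.8,29,0,0,0,6.2],
    [15.8,29,0,0,0,6.2],
  ],
)

```text
t: 2.05
eef_pos: [0.3381, -0.359, 0.505]
ee_rot: [-3.141, -0.0, -1.784]
force: [1.7, 0.2, -0.7]
width: 0.0463
```

Call:
move_arm(
  deltas=[
    [15.8,29,0,0,0,6.2],
    [15.8,29,0,0,0,6.2],
    [15.8,29,0,0,0,6.2],
    [15.8,29,0,0,0,6.2],
    [15.8,29,0,0,0,6.2],
  ],
)

```text
t: 2.47
eef_pos: [0.4171, -0.214, 0.5051]
ee_rot: [-3.141, -0.0, -1.243]
force: [0.8, -0.6, -0.1]
width: 0.0463
```

Call:
move_arm(
  deltas=[
    [15.8,29,0,0,0,6.2],
    [15.8,29,0,0,0,6.2],
    [15.8,29,0,0,0,6.2],
    [15.8,29,0,0,0,6.2],
    [15.8,29,0,0,0,6.2],
  ],
)

```text
t: 2.88
eef_pos: [0.4962, -0.069, 0.5051]
ee_rot: [-3.141, -0.001, -0.702]
force: [1.3, -0.1, 0.3]
width: 0.0466
```

Call:
move_arm(
  deltas=[
    [0,0,0,0,0,0],
    [0,0,0,0,0,0],
    [0,0,0,0,0,0],
    [0,0,0,0,0,0],
    [0,0,0,0,0,0],
  ],
)

```text
t: 3.3
eef_pos: [0.4955, -0.0714, 0.5049]
ee_rot: [-3.141, -0.0, -0.709]
force: [-0.3, 0.5, -0.5]
width: 0.0463
```

Call:
move_arm(
  deltas=[
    [0,0,-15,0,0,0],
    [0,0,-15,0,0,0],
    [0,0,-15,0,0,0],
    [0,0,-10,0,0,0],
    [0,0,-5,0,0,0],
  ],
)

```text
t: 3.72
eef_pos: [0.4953, -0.0712, 0.4435]
ee_rot: [3.141, 0.001, -0.709]
force: [0.0, -0.7, -0.6]
width: 0.0466
```

Call:
move_arm(
  deltas=[
    [0,0,0,0,0,0],
    [0,0,0,0,0,0],
    [0,0,0,0,0,0],
    [0,0,0,0,0,0],
    [0,0,0,0,0,0],
  ],
)

```text
t: 4.13
eef_pos: [0.496, -0.0706, 0.4453]
ee_rot: [-3.141, -0.001, -0.708]
force: [0.6, 0.0, 0.2]
width: 0.0467
```

Run:
```python
from h import *
s=arm.get_state();print(s["t"],s["q"],s["eef_pos"],s["force"],s["moment"],s["width"])
im=arm.grab_frame("side")[130:250,270:400,::-1];cv2.imwrite("pics/s1.png",cv2.resize(im,(650,600),interpolation=cv2.INTER_CUBIC))
```

```text
4.1333 [ 2.51610598e-01  4.24850930e-02 -2.97599853e-01  1.16885720e-04
 -1.22962343e+00  6.11583962e-01] [ 0.496008   -0.0705554   0.44529565] [0.5828646  0.03851394 0.21971962] [-0.03343373  0.13535326  0.01579498] 0.046687610424226846
```

View pics/s1.png

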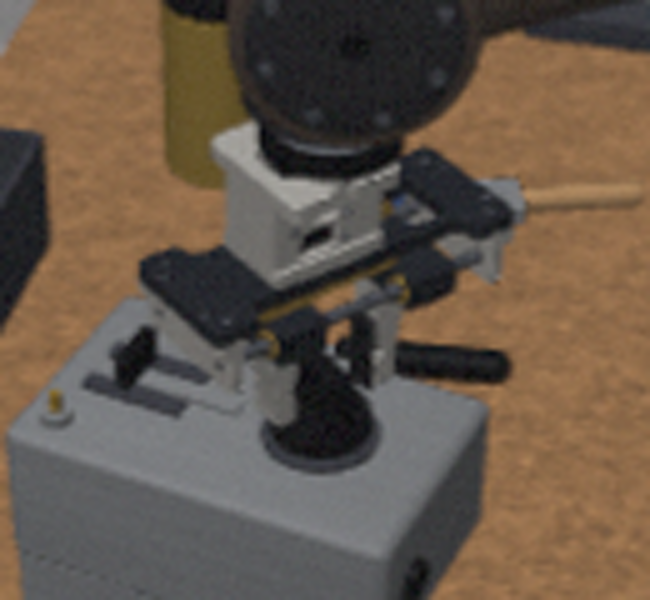

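Call:
move_arm(
  deltas=[
    [0,0,0,0,0,0],
    [0,0,0,0,0,0],
    [0,0,0,0,0,0],
    [0,0,0,0,0,0],
    [0,0,0,0,0,0],
  ],
  claw=255,
  squeeze=12,
)

```text
t: 4.6
eef_pos: [0.4959, -0.0706, 0.4447]
ee_rot: [-3.142, -0.0, -0.708]
force: [0.7, 0.7, -0.4]
width: 0.0187
```

Call:
move_arm(
  deltas=[
    [0,0,0,0,0,0],
    [0,0,0,0,0,0],
    [0,0,0,0,0,0],
    [0,0,0,0,0,0],
    [0,0,0,0,0,0],
  ],
)

```text
t: 5.02
eef_pos: [0.4965, -0.0698, 0.4447]
ee_rot: [-3.139, -0.0, -0.707]
force: [2.0, 4.9, -0.5]
width: 0.0142
```

```bash
cat > st.py <<'E'
from h import *
F=[];M=[]
for _ in range(3):
    s=arm.get_state();F.append(s["force"]);M.append(s["moment"]);arm.grab_frame("top")
print(round(s["t"],2),np.round(s["eef_pos"],4),"yaw",round(float(np.degrees(s["ee_rot"][2])),2),"F",np.round(np.mean(F,0),2),"Mz",np.round(np.array(M)[:,2],3),"w",round(float(s["width"]),4),"q6",round(float(s["q"][5]),3))
E
python3 st.py
```

```text
5.12 [ 0.4965 -0.0698  0.4447] yaw -40.53 F [ 2.06  4.9  -0.58] Mz [-0.075 -0.063 -0.071] w 0.0145 q6 0.611
```

Call:
move_arm(
  deltas=[
    [0.4,0.5,0,0,0,0],
    [0.3,0.4,0,0,0,-1.5],
    [0,0,0,0,0,-2.5],
    [0,0,0,0,0,-2.5],
    [0,0,0,0,0,0],
  ],
  squeeze=30,
)

```text
t: 5.58
eef_pos: [0.4967, -0.0693, 0.4447]
ee_rot: [-3.141, 0.0, -0.823]
force: [1.1, 4.0, -0.0]
width: 0.0141
```

```bash
python3 st.py
```

```text
5.68 [ 0.4968 -0.0694  0.4447] yaw -46.96 F [0.88 4.05 0.01] Mz [-0.008 -0.081 -0.096] w 0.0137 q6 0.498
```

Call:
move_arm(
  deltas=[
    [0.3,0.7,0,0,0,0],
    [0.3,0.7,0,0,0,0],
    [0,0.6,0,0,0,-1],
    [0,0,0,0,0,-1],
    [0,0,0,0,0,0],
  ],
)

```text
t: 6.15
eef_pos: [0.497, -0.0685, 0.4447]
ee_rot: [3.14, -0.001, -0.858]
force: [1.2, -5.7, 0.4]
width: 0.0137
```

```bash
python3 st.py
```

```text
6.25 [ 0.497  -0.0685  0.4447] yaw -49.09 F [ 0.8  -5.47  0.08] Mz [ 0.015 -0.072 -0.029] w 0.0138 q6 0.457
```

Call:
move_arm(
  deltas=[
    [0,-0.5,0,0,0,-1],
    [0,-0.4,0,0,0,-1],
    [0,0,0,0,0,-1],
    [0,0,0,0,0,0],
    [0,0,0,0,0,0],
  ],
)

```text
t: 6.72
eef_pos: [0.497, -0.0688, 0.4447]
ee_rot: [3.141, -0.0, -0.908]
force: [-0.4, -4.4, 1.6]
width: 0.0137
```

```bash
python3 st.py
```

```text
6.82 [ 0.497  -0.0687  0.4447] yaw -52.03 F [-1.1  -4.5   1.79] Mz [0.087 0.125 0.057] w 0.0138 q6 0.408
```

Call:
move_arm(
  deltas=[
    [0,0,0,0,0,-1],
    [0,0,0,0,0,-1],
    [0,0,0,0,0,-1],
    [0,0,0,0,0,0],
    [0,0,0,0,0,0],
  ],
)

```text
t: 7.28
eef_pos: [0.497, -0.0687, 0.4447]
ee_rot: [3.141, -0.0, -0.962]
force: [-1.1, -5.0, 1.8]
width: 0.0139
```

```bash
python3 st.py
```

```text
7.38 [ 0.497  -0.0687  0.4447] yaw -55.08 F [-1.83 -4.46  1.96] Mz [0.169 0.189 0.274] w 0.0137 q6 0.354
```

Call:
move_arm(
  deltas=[
    [0,0,0,0,0,-1],
    [0,0,0,0,0,-1],
    [0,0,0,0,0,-1],
    [0,0,0,0,0,0],
    [0,0,0,0,0,0],
  ],
)

```text
t: 7.85
eef_pos: [0.4971, -0.0687, 0.4447]
ee_rot: [3.141, -0.0, -1.014]
force: [-1.0, -5.2, 2.2]
width: 0.014
```

```bash
python3 st.py
```

```text
7.95 [ 0.4971 -0.0687  0.4447] yaw -58.1 F [-1.92 -4.74  1.85] Mz [0.066 0.032 0.095] w 0.014 q6 0.302
```

Call:
move_arm(
  deltas=[
    [0,0,0,0,0,-1],
    [0,0,0,0,0,-1],
    [0,0,0,0,0,-1],
    [0,0,0,0,0,0],
    [0,0,0,0,0,0],
  ],
)

```text
t: 8.42
eef_pos: [0.4971, -0.0687, 0.4447]
ee_rot: [3.141, -0.0, -1.067]
force: [-2.1, -4.4, 1.4]
width: 0.0139
```

```bash
python3 st.py
```

```text
8.52 [ 0.4971 -0.0687  0.4447] yaw -61.11 F [-1.63 -4.72  1.35] Mz [-0.062 -0.012 -0.061] w 0.0141 q6 0.249
```

Call:
move_arm(
  deltas=[
    [0,0,0,0,0,-1],
    [0,0,0,0,0,-1],
    [0,0,0,0,0,-1],
    [0,0,0,0,0,0],
    [0,0,0,0,0,0],
  ],
)

```text
t: 8.98
eef_pos: [0.4972, -0.0687, 0.4447]
ee_rot: [3.141, -0.0, -1.119]
force: [-1.4, -4.9, 2.2]
width: 0.0139
```

```bash
python3 st.py
```

```text
9.08 [ 0.4972 -0.0687  0.4447] yaw -64.1 F [-1.49 -4.87  1.55] Mz [-0.01  0.01  0.02] w 0.0139 q6 0.197
```

Call:
move_arm(
  deltas=[
    [-0.2,-0.4,0,0,0,-1.4],
    [-0.2,-0.3,0,0,0,-2],
    [0,0,0,0,0,-2],
    [0,0,0,0,0,0],
    [0,0,0,0,0,0],
  ],
)

```text
t: 9.55
eef_pos: [0.497, -0.0689, 0.4447]
ee_rot: [-3.141, 0.0, -1.212]
force: [-0.3, -1.1, 1.6]
width: 0.0143
```

```bash
python3 st.py
```

```text
9.65 [ 0.497  -0.069   0.4447] yaw -69.41 F [-0.08 -0.76  1.58] Mz [0.152 0.206 0.137] w 0.0143 q6 0.105
```

Call:
move_arm(
  deltas=[
    [0,0,0,0,0,-4],
    [0,0,0,0,0,-4],
    [0,0,0,0,0,-4],
    [0,0,0,0,0,-3],
    [0,0,0,0,0,0],
  ],
)

```text
t: 10.12
eef_pos: [0.4972, -0.0689, 0.4447]
ee_rot: [-3.14, 0.001, -1.476]
force: [0.9, 0.2, 0.3]
width: 0.014
```

```bash
python3 st.py
```

```text
10.22 [ 0.4972 -0.0689  0.4447] yaw -84.32 F [2.11 1.06 0.18] Mz [0.093 0.05  0.056] w 0.0142 q6 -0.155
```

Call:
move_arm(
  deltas=[
    [0,0,0,0,0,-2],
    [0,0,0,0,0,-2],
    [0,0,0,0,0,0],
    [0,0,0,0,0,0],
    [0,0,0,0,0,0],
  ],
)

```text
t: 10.68
eef_pos: [0.4972, -0.069, 0.4447]
ee_rot: [-3.14, 0.001, -1.542]
force: [4.6, 3.3, -0.9]
width: 0.0138
```

```bash
python3 st.py
```

```text
10.78 [ 0.4971 -0.069   0.4447] yaw -88.38 F [ 4.45  2.75 -1.26] Mz [-0.053 -0.112 -0.047] w 0.0134 q6 -0.226
```

Call:
move_arm(
  deltas=[
    [0,0,0,0,0,-2],
    [0,0,0,0,0,-2],
    [0,0,0,0,0,0],
    [0,0,0,0,0,0],
    [0,0,0,0,0,0],
  ],
)

```text
t: 11.25
eef_pos: [0.4972, -0.069, 0.4447]
ee_rot: [-3.14, 0.001, -1.612]
force: [4.7, 3.1, -0.0]
width: 0.0136
```

```bash
python3 st.py
```

```text
11.35 [ 0.4972 -0.069   0.4447] yaw -92.38 F [ 4.91  2.94 -0.62] Mz [-0.061 -0.113 -0.075] w 0.0135 q6 -0.295
```

Call:
move_arm(
  deltas=[
    [0,0,0,0,0,-2],
    [0,0,0,0,0,-2],
    [0,0,0,0,0,0],
    [0,0,0,0,0,0],
    [0,0,0,0,0,0],
  ],
)

```text
t: 11.82
eef_pos: [0.4972, -0.069, 0.4447]
ee_rot: [-3.14, 0.001, -1.682]
force: [4.9, 2.9, -0.5]
width: 0.0136
```

```bash
python3 st.py
```

```text
11.92 [ 0.4972 -0.069   0.4447] yaw -96.36 F [ 5.14  2.77 -1.15] Mz [0.071 0.078 0.021] w 0.0135 q6 -0.365
```

Call:
move_arm(
  deltas=[
    [0.4,0.2,0,0,0,0],
    [0.3,0.1,0,0,0,-1.5],
    [0,0,0,0,0,-1.2],
    [0,0,0,0,0,0],
    [0,0,0,0,0,0],
  ],
)

```text
t: 12.38
eef_pos: [0.4975, -0.0689, 0.4447]
ee_rot: [-3.141, 0.0, -1.729]
force: [3.1, 2.8, 0.4]
width: 0.0142
```

```bash
python3 st.py
```

```text
12.48 [ 0.4975 -0.0689  0.4447] yaw -99.1 F [3.3  3.09 0.42] Mz [0.204 0.196 0.123] w 0.0142 q6 -0.413
```

Not the stop yet (0.17 N m). Next click to the same phase.

Call:
move_arm(
  deltas=[
    [0.3,0.2,0,0,0,-4],
    [0.2,0.2,0,0,0,-4],
    [0,0,0,0,0,-4],
    [0,0,0,0,0,-2.5],
    [0,0,0,0,0,0],
  ],
)

```text
t: 12.95
eef_pos: [0.4979, -0.0688, 0.4447]
ee_rot: [3.142, -0.001, -1.985]
force: [2.7, 0.8, -0.6]
width: 0.014
```

```bash
python3 st.py
```

```text
13.05 [ 0.4979 -0.0688  0.4447] yaw -113.53 F [2.94 0.95 0.04] Mz [0.422 0.396 0.389] w 0.0136 q6 -0.665
```

Call:
move_arm(
  deltas=[
    [0,0,0,0,0,-1],
    [0,0,0,0,0,-0.5],
    [0,0,0,0,0,0],
    [0,0,0,0,0,0],
    [0,0,0,0,0,0],
  ],
)

```text
t: 13.52
eef_pos: [0.4979, -0.0687, 0.4447]
ee_rot: [3.142, -0.0, -2.009]
force: [1.4, -0.7, 0.4]
width: 0.0136
```

```bash
python3 st.py
```

```text
13.62 [ 0.4979 -0.0687  0.4447] yaw -115.13 F [ 1.56 -1.35  1.18] Mz [0.568 0.571 0.628] w 0.0138 q6 -0.693
```

Call:
move_arm(
  deltas=[
    [0,0,0,0,0,2],
    [0,0,0,0,0,2.4],
    [0,0,0,0,0,0],
    [0,0,0,0,0,0],
    [0,0,0,0,0,0],
  ],
)

```text
t: 14.08
eef_pos: [0.4979, -0.0687, 0.4447]
ee_rot: [3.141, -0.0, -1.934]
force: [0.7, -1.4, 1.5]
width: 0.0139
```

```bash
python3 st.py
```

```text
14.18 [ 0.4979 -0.0687  0.4447] yaw -110.81 F [ 1.11 -1.47  2.13] Mz [0.054 0.086 0.021] w 0.0134 q6 -0.618
```

Call:
move_arm(
  deltas=[
    [0,0,0,0,0,3],
    [0,0,0,0,0,4],
    [0,0,0,0,0,4],
    [0,0,0,0,0,4],
    [0,0,0,0,0,0],
  ],
)

```text
t: 14.65
eef_pos: [0.4977, -0.0686, 0.4447]
ee_rot: [3.141, -0.0, -1.669]
force: [-1.0, -1.6, 3.8]
width: 0.0138
```

```bash
python3 st.py
```

```text
14.75 [ 0.4978 -0.0686  0.4447] yaw -95.89 F [-0.74 -1.44  3.95] Mz [0.043 0.039 0.063] w 0.0139 q6 -0.357
```

Call:
move_arm(
  deltas=[
    [0,0,0,0,0,3],
    [0,0,0,0,0,4],
    [0,0,0,0,0,4],
    [0,0,0,0,0,4],
    [0,0,0,0,0,0],
  ],
)

```text
t: 15.22
eef_pos: [0.4976, -0.0687, 0.4447]
ee_rot: [3.141, 0.0, -1.408]
force: [-2.5, -1.2, 4.5]
width: 0.0139
```

```bash
python3 st.py
```

```text
15.32 [ 0.4976 -0.0687  0.4446] yaw -80.96 F [-2.8  -1.49  5.3 ] Mz [-0.012  0.083  0.058] w 0.0138 q6 -0.097
```

Call:
move_arm(
  deltas=[
    [-0.2,0,0,0,0,3],
    [0,0,0,0,0,4],
    [0,0,0,0,0,4],
    [0,0,0,0,0,4],
    [0,0,0,0,0,0],
  ],
)

```text
t: 15.78
eef_pos: [0.4974, -0.0687, 0.4446]
ee_rot: [3.14, 0.0, -1.147]
force: [-2.9, -0.7, 5.6]
width: 0.014
```

```bash
python3 st.py
```

```text
15.88 [ 0.4974 -0.0687  0.4447] yaw -65.96 F [-3.32 -1.15  5.36] Mz [-0.004  0.057  0.037] w 0.0137 q6 0.165
```

Call:
move_arm(
  deltas=[
    [-0.2,0,0,0,0,3],
    [0,0,0,0,0,4],
    [0,0,0,0,0,4],
    [0,0,0,0,0,4],
    [0,0,0,0,0,0],
  ],
)

```text
t: 16.35
eef_pos: [0.4972, -0.0688, 0.4447]
ee_rot: [3.14, 0.0, -0.885]
force: [-3.3, -1.8, 5.3]
width: 0.0141
```

```bash
python3 st.py
```

```text
16.45 [ 0.4972 -0.0688  0.4446] yaw -50.96 F [-3.04 -2.14  5.31] Mz [0.067 0.024 0.015] w 0.0137 q6 0.427
```

Call:
move_arm(
  deltas=[
    [0,0,0,0,0,3],
    [0,0,0,0,0,4],
    [0,0,0,0,0,4],
    [0,0,0,0,0,4.2],
    [0,0,0,0,0,0],
  ],
)

```text
t: 16.92
eef_pos: [0.4971, -0.0689, 0.4447]
ee_rot: [3.14, 0.001, -0.62]
force: [-3.1, -3.1, 6.0]
width: 0.0136
```

```bash
python3 st.py
```

```text
17.02 [ 0.4971 -0.0689  0.4446] yaw -35.77 F [-3.77 -3.14  5.71] Mz [-0.023 -0.016 -0.014] w 0.0137 q6 0.692
```

Five clicks back; the sixth now, then check moment.

Call:
move_arm(
  deltas=[
    [0,0,0,0,0,3],
    [0,0,0,0,0,4],
    [0,0,0,0,0,4],
    [0,0,0,0,0,4.2],
    [0,0,0,0,0,0],
  ],
)

```text
t: 17.48
eef_pos: [0.497, -0.0691, 0.4446]
ee_rot: [3.14, 0.001, -0.355]
force: [-4.3, -4.3, 5.7]
width: 0.0137
```

```bash
python3 st.py
```

```text
17.58 [ 0.497  -0.0691  0.4447] yaw -20.57 F [-3.86 -4.08  5.67] Mz [-0.032  0.002  0.043] w 0.0135 q6 0.957
```

Call:
move_arm(
  deltas=[
    [0,0,0,0,0,0],
    [0,0,0,0,0,0],
    [0,0,0,0,0,0],
    [0,0,0,0,0,0],
    [0,0,0,0,0,0],
  ],
  claw=120,
)

```text
t: 18.05
eef_pos: [0.4977, -0.0684, 0.4444]
ee_rot: [-3.141, 0.0, -0.356]
force: [-0.2, 0.1, 0.2]
width: 0.0414
```

Call:
move_arm(
  deltas=[
    [0,0,0,0,0,0],
    [0,0,10,0,0,0],
    [0,0,20,0,0,0],
    [0,0,25,0,0,0],
    [0,0,25,0,0,0],
  ],
)

```text
t: 18.47
eef_pos: [0.4974, -0.0686, 0.5262]
ee_rot: [3.141, 0.0, -0.355]
force: [1.4, 0.7, -0.2]
width: 0.0463
```

Call:
move_arm(
  deltas=[
    [27.4,-6.1,0,0,0,1.7],
    [27.4,-6.1,0,0,0,1.7],
    [27.4,-6.1,0,0,0,1.7],
    [27.4,-6.1,0,0,0,1.7],
    [27.4,-6.1,0,0,0,1.6],
  ],
  claw=255,
  squeeze=20,
)

```text
t: 18.88
eef_pos: [0.6358, -0.0994, 0.5256]
ee_rot: [-3.141, -0.001, -0.207]
force: [0.2, -1.2, -0.2]
width: 0.0187
```

Call:
move_arm(
  deltas=[
    [0,0,-10,0,0,0],
    [0,0,-15,0,0,0],
    [0,0,-15,0,0,0],
    [0,0,-10,0,0,0],
    [0,0,0,0,0,0],
  ],
)

```text
t: 19.3
eef_pos: [0.6343, -0.0989, 0.4726]
ee_rot: [3.141, 0.004, -0.209]
force: [-1.4, -1.0, 0.1]
width: 0.0007
```

```bash
python3 st.py
python3 - <<'E'
from h import *
a=arm.grab_frame("side")[130:250,250:390,::-1];b=arm.grab_frame("top")[170:290,290:410,::-1]
cv2.imwrite("pics/b1.png",np.hstack([cv2.resize(a,(466,400),interpolation=3),cv2.resize(b,(330,400),interpolation=3)[:, :330]]))
for c in("side","top"): print([(np.round(x["xy"],1).tolist(),round(x["score"],2)) for x in arm.spot_point("catch_tab",c)[:2]])
E
```

```text
19.4 [ 0.6346 -0.0991  0.4754] yaw -11.93 F [-0.32 -0.54  0.11] Mz [-0.044  0.027  0.029] w 0.0008 q6 1.214
[([296.5, 198.2], 0.72)]
[([346.7, 206.5], 0.44)]
```

View pics/b1.png

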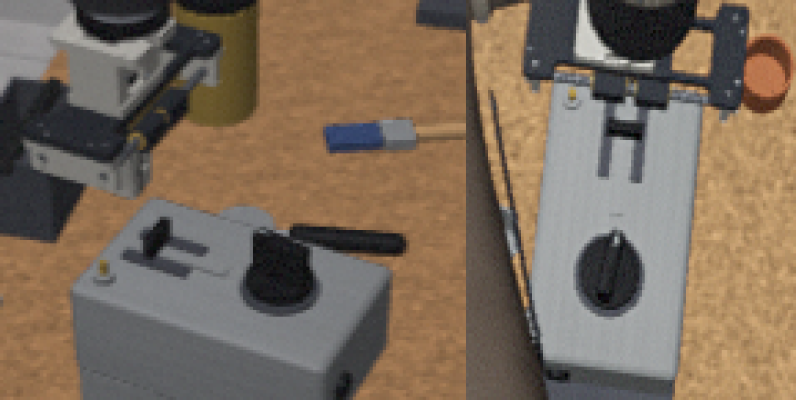

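Call:
move_arm(
  deltas=[
    [0,0,-8,0,0,0],
    [0,0,-8,0,0,0],
    [0,0,-8,0,0,0],
    [0,0,-4,0,0,0],
    [0,0,0,0,0,0],
  ],
)

```text
t: 20.07
eef_pos: [0.6343, -0.099, 0.4447]
ee_rot: [3.141, 0.003, -0.209]
force: [0.4, 0.4, -0.6]
width: 0.0005
```

Call:
move_arm(
  deltas=[
    [0,0,-6,0,0,0],
    [0,0,-6,0,0,0],
    [0,0,-5,0,0,0],
    [0,0,-2,0,0,0],
    [0,0,0,0,0,0],
  ],
)

```text
t: 20.48
eef_pos: [0.6345, -0.099, 0.4268]
ee_rot: [3.141, 0.001, -0.208]
force: [-0.1, 0.5, 0.0]
width: 0.0005
```

Call:
move_arm(
  deltas=[
    [-3.9,0.8,0,0,0,0],
    [-2,0.4,0,0,0,0],
    [-2,0.4,0,0,0,0],
    [0,0,0,0,0,0],
    [0,0,0,0,0,0],
  ],
)

```text
t: 20.9
eef_pos: [0.6266, -0.0974, 0.4281]
ee_rot: [-3.141, -0.001, -0.208]
force: [0.4, 0.0, 0.3]
width: 0.0005
```

Call:
move_arm(
  deltas=[
    [-2,0.4,0,0,0,0],
    [-2,0.4,0,0,0,0],
    [-2,0.4,0,0,0,0],
    [0,0,0,0,0,0],
    [0,0,0,0,0,0],
  ],
)

```text
t: 21.32
eef_pos: [0.6206, -0.0962, 0.4279]
ee_rot: [-3.141, -0.0, -0.208]
force: [1.8, -0.6, 1.6]
width: 0.0002
```

Call:
move_arm(
  deltas=[
    [-2,0.4,0,0,0,0],
    [-2,0.4,0,0,0,0],
    [-2,0.4,0,0,0,0],
    [-2,0.4,0,0,0,0],
    [0,0,0,0,0,0],
  ],
)

```text
t: 21.73
eef_pos: [0.6123, -0.0946, 0.4278]
ee_rot: [-3.141, 0.0, -0.208]
force: [1.4, -0.2, 0.7]
width: 0.0005
```

Call:
move_arm(
  deltas=[
    [-2,0.4,0,0,0,0],
    [-2,0.4,0,0,0,0],
    [-2,0.4,0,0,0,0],
    [0,0,0,0,0,0],
    [0,0,0,0,0,0],
  ],
)

```text
t: 22.15
eef_pos: [0.6087, -0.0938, 0.4279]
ee_rot: [-3.141, -0.006, -0.208]
force: [14.5, -5.0, -6.5]
width: 0.0006
```

Call:
move_arm(
  deltas=[
    [-1,0.2,0,0,0,0],
    [-1,0.2,0,0,0,0],
    [0,0,0,0,0,0],
    [0,0,0,0,0,0],
    [0,0,0,0,0,0],
  ],
)

```text
t: 22.57
eef_pos: [0.608, -0.0936, 0.428]
ee_rot: [-3.141, -0.009, -0.208]
force: [21.2, -9.1, -10.0]
width: 0.0004
```

Call:
move_arm(
  deltas=[
    [3,-0.6,0,0,0,0],
    [5,-1,0,0,0,0],
    [8,-1.6,0,0,0,0],
    [8,-1.6,0,0,0,0],
    [0,0,5,0,0,0],
  ],
)

```text
t: 22.98
eef_pos: [0.6295, -0.098, 0.4309]
ee_rot: [3.141, 0.003, -0.209]
force: [-0.4, -0.6, -0.1]
width: 0.001
```

Call:
move_arm(
  deltas=[
    [0,0,15,0,0,0],
    [0,0,20,0,0,0],
    [0,0,20,0,0,0],
    [0,0,20,0,0,0],
    [0,0,20,0,0,0],
  ],
)

```text
t: 23.4
eef_pos: [0.6284, -0.0979, 0.5288]
ee_rot: [3.141, 0.001, -0.208]
force: [0.6, 0.6, -0.0]
width: -0.0001
```

```bash
python3 st.py
python3 - <<'E'
from h import *
a=arm.grab_frame("side")[130:250,250:390,::-1];b=arm.grab_frame("top")[170:290,290:410,::-1]
cv2.imwrite("pics/b2.png",np.hstack([cv2.resize(a,(400,343),interpolation=3),cv2.resize(b,(400,400),interpolation=3)[:343]]))
for n,z in(("catch_tab",.266),("dial_grip",.282),("thumbscrew",.24)):
    r=arm.spot_point(n,"top");print(n,r and (r[0]["xy"],at_z("top",r[0]["xy"],z)))
E
```

```text
23.5 [ 0.6287 -0.0981  0.5319] yaw -11.94 F [0.54 0.03 2.42] Mz [-0.012 -0.048  0.009] w 0.0001 q6 1.211
catch_tab ([339.9, 252.5], array([ 0.49317384, -0.06596492,  0.266     ]))
dial_grip ([342.5, 248.3], array([ 0.50032987, -0.07272989,  0.282     ]))
thumbscrew ([328.1, 199.5], array([ 0.6462136 , -0.04706912,  0.24      ]))
```

View pics/b2.png

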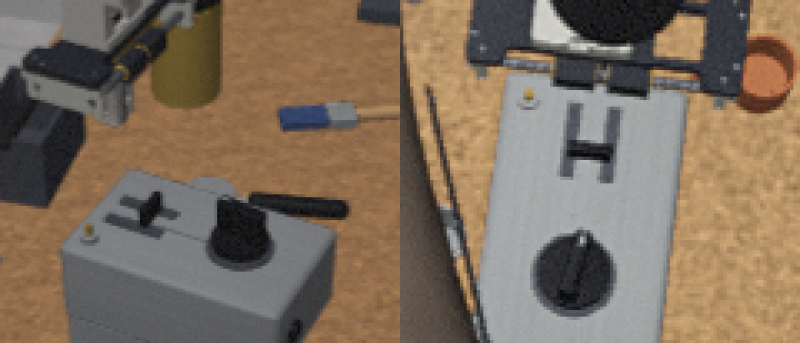

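Run:
```python
from h import *
f=lambda x,y,z:at_z("top",(290+(x-400)/3.3333,170+y/3.3333),z)
a,b=f(583,233,.294),f(568,302,.294);print(np.degrees(np.arctan2(*(a-b)[1::-1])),np.linalg.norm(a-b))
print(f(590,150,.266), np.linalg.norm((f(590,150,.266)-[.4968,-.069,.266])[:2]))
s=arm.get_state();print(s["t"],s["force"]);arm.job_done()
```

```text
-16.587162159488603 0.055004242402805444
[ 0.59214327 -0.09255858  0.266     ] 0.09821071932657437
23.8 [-0.77534789 -0.3664544  -0.55065004]
the job is handed in; nothing more can be done
```

I set the dial six clicks back from its stop, slid the catch home and handed the job in at 23.8 s, with the robot clear of everything. I got no verdict back.

- **Stop:** I turned the dial clockwise one click at a time. At tool yaw about -110.7° the torque stopped dropping away and climbed from 0.40 to 0.59 N m over 1.6°. The highest reading was 0.63 N m, against the 1.2 N m limit.
- **Six clicks back:** I turned it 15° at a time, six times, to yaw -20.6°. The torque was near zero at each rest (average no more than about 0.05 N m) and about 0 at the end, and then I let go.
- **Catch:** I pushed it with the closed fingers until it came up hard, at about 21 N. In the last picture the tab is 98 mm from the dial's axis, where 99 mm is expected, so it moved about 18 mm.
- **Bystanders:** In the last picture the thumbscrew looks to be where it was. The network put it about 10 mm off, but the gripper was close by in that picture. I did not measure the other bystanders again; the arm kept well clear of them.

**Checks that disagreed:**
- My pixel reading of the wing's final yaw was -16.6°, against -20.6° from the arm. My reading at the start, -40.6°, was also about 5° off the nearest click rest.
- Because of that, I can't say whether the stop was four or five clicks from the start. The count back from the stop does not depend on it.
- In the last picture the network mistook the dial for the catch tab, so I measured the tab by hand.

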